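# Shut and bolt the gasketed dry-storage chest

### The arm

A 6-joint arm with a two-finger parallel gripper is mounted at the origin on the work surface. World frame = base frame: x ahead of the robot, y to its left, z up, the work surface at z = 0. Lengths are in m, angles in degrees, forces in N, time in s.
With the tool pointing down it reaches from about 0.375 to 0.9 m from the base axis. Payload 3.1 kg.
Tool frame: the origin (TCP) lies on the centre line of the jaws, within the pads' length; the fingertips stand 17 mm ahead of it and the grasp point (between the pads) lies 2 mm behind it; y points along the fingers, x is the direction in which the jaws open and shut, and the axes are right-handed (so a half turn about y gives the same grasp; the last joint's range is limited). The gripper opens to 87 mm and grips with 3 to 60 N. Pads are 19 mm wide; open, the fingers measure 117 mm over their backs; the gripper's body (75 mm by 190 mm) begins 51 mm behind the grasp point.
Start: joints at [-81.045, 30.224, 82.088, -0, 67.689, -10.227], TCP at [0.205, -0.59, 0.24] pointing down, gripper open.
Joint ranges: [-176.69, 176.69], [-43.24, 126.21], [12.49, 139.97], [-82, 262], [0, 151.66], [-163.58, 163.58]. Speed limits (degrees/s): [159.86, 159.86, 180, 180, 180, 180].

### API

Orientations are given as a 3x3 rotation matrix whose columns are the frame's x, y, z axes.
In Python, from rig import read_state, capture, camera_info, hand_in, trace, tip_of gives the robot as it stands.
- The arm moves only by the tool jog_arm, never from a script. Its argument "steps" is a list of rows, each an object with "fingers": the opening in per cent of the stroke, from 0 (shut) to 100 (fully open); "delta_pos": the shift along the world's x, y, z in mm, a list of three; "turn": the turn about the world's z in degrees. A call has 1 to 20 rows; each row is the pose to reach, as a shift and turn from the pose commanded when the call began; what a row does not reach only later rows make up. A row lasts 1/12 s, in which the tool goes at most 41.7 mm and 7.16 degrees, less where a joint would pass 70% of its speed; a pose out of reach is approached as far as the arm can. A call with a gripper value outside its range is refused whole. The fingers move at their own pace and stop on an object; the grip force is fixed at half the most. Time passes only in rows, so rows that repeat a pose let the fingers close. It gives the time, the measured TCP pose, the force and the opening at its end, in the units of the state.
- read_state(): the state, without advancing time (a new reading comes with each control period).
- capture(name): name is "side" or "top"; returns the picture (480x640x3 uint8, red, green, blue); there is no depth.
- camera_info(name): a dict with "fov_y" (degrees; the focal length in pixels is half the picture's height over the tangent of half this angle, whatever the lens; pixels are square), "cx", "cy" (the principal point, pixels), "view" (4x4, takes a point from world to camera coordinates). Camera axes: x right, y down, z forward; pixel columns grow to the right and rows downward; lengths in m; the calibration is good to about 2 mm. A picture is of the moment at which its call begins. camera_info takes no time and is no camera call.
- hand_in(): hands the job in, once; it reports no verdict.
Trained networks look in the newest picture that a camera, given by its name, has taken for a name from the list of things; names that differ only in an ending like _2 or _b are one class to them, and where a whole thing is asked for, a point or a joint stands for the part that bears it (a point fixed in the world has none). Each returns a list of dicts, best first, with "confidence" (0 to 1); they miss things now and then, are a little off and sometimes report something else, mostly with a low value. They report only what shows in the picture. A call takes as long as a camera call.
- trace(target, camera): "mask" (480x640 bool, what is visible of it).
- tip_of(target, camera): "position" ([x, y, z] in m, in world coordinates, good to about 4 mm: a listed point, or the origin of a listed thing).
The state is a dict: "time_s": time; "joint_positions": joint angles; "qvel": joint speeds; "tau": joint torques, N m; "position": TCP position; "tcp_rot": TCP orientation; "force": force on the tool from outside, world axes, zero at the start; "moment": the same for the moment, N m; "opening": opening from 0.0 (shut) to 1.0 (fully open).
Only numpy, scipy, OpenCV 4.12 (cv2) and the standard library are available. Lean on these libraries where they do the work, as an engineer would, in place of code of your own. Each camera call takes 0.05 s, during which the arm holds its last target.

### The job

Shut the lid of the dry-storage chest on the bench and lock it: lean on the lid against its springy seal while you push the flat slide bolt across, feeling for the height at which it goes in, until the bolt is fully home in the keeper and holds the lid down by itself. Use a light hand: do not force the bolt or squeeze it hard where it will not go. Leave the other things on the bench and on the chest where they stand.

Things in the scene. Friction and masses are not known exactly. Their poses are not given: they have to be found in the camera images.
- chest: grey steel chest fixed to the bench, 260 deep (x), 420 wide (y), 122 high. Origin: centre of its underside; x points away from its front, y to its left, z up. From y -80 to +210 mm it is an open well with a rim 110 high under the lid; from y -80 to -210 a fixed deck 122 high, with a dial 8 mm high at the back and the keeper at the front.
- keeper_foot (a point): point on the deck (122 above the underside) under the middle of the keeper, a steel loop 16 long in y; its opening, 25 wide and 10.8 high, faces the bolt. The loop was packed up by hand: the bolt lines up with it when 2 to 11.5 mm above its place with the lid hard down, differently each time, and enters within about 1.5 mm of that height. Not measured: feel for it.
- lid (a joint): hinge of the lid, rad: 0 = hard down on the rim, grows as it opens. Hinge line along the chest's y at x +125, z +110 mm. The lid reaches 252 mm forward of it, y -78 to +208: off-white frame 12 thick (front rail 72 deep) round a clear window. A balance spring holds it where it is left; up to 3 N at the front edge moves it, until it rests on the seal at about 0.064 rad.
- lid_push (a point): bare spot on the top face of the lid's front rail, 205 mm forward of the hinge line, at the chest's y +160 mm; moves with the lid. A black finger lip sticks out 19 mm from the lid's front edge there.
- bolt (a joint): travel of the flat steel slide bolt on top of the lid, m. It slides along the chest's -y towards the keeper: 0 = drawn back, 0.012 = nose at the keeper's mouth, 0.034 = fully home at its stop. Friction about 2 N; it stays where it is left. It goes with a few newtons when level with the keeper; never force or squeeze it with over 45 N.
- bolt_tail (a point): top face of the bolt's flat tail, 30 mm behind (chest +y of) the middle of its thumb piece (20 wide, 12 long in y, 18 high above the bar; its back face 24 mm from this point). Bar 20 wide, 8 thick, along the chest's y, 220 mm forward of the hinge; the tail runs on 37 mm behind this point. Moves with bolt and lid; 132.5 mm above the underside with the lid hard down.
- seal_mid (a point): middle of the top of the black bulb seal on the front rim. The shut lid rests on it, with the bolt about 14 mm above its lowest place. To sink the lid further, press at the bolt's tail with about 5 N at first, rising to about 11 N hard down; let go, it springs up again unless the bolt holds it.
- tub_mid (a point): bystander: clear sample tub with white cap, 52 diameter x 56 high, standing on the chest's deck; centre
- sanitiser_mid (a point): bystander: clear bottle of hand gel, 56 diameter x 165 high; centre
- slidebox_mid (a point): bystander: cream slide box, 85 x 38 x 75 high; centre
- mailer_mid (a point): bystander: flat white slide box with clear top, 85 x 34 x 32 high; centre
- specimen_cup_mid (a point): bystander: translucent specimen cup, 68 diameter x 65 high; centre
- marker_mid (a point): bystander: black marker pen, 130 long, 17 thick, lying; centre
- reagent_jar_mid (a point): bystander: brown glass jar with black cap, 64 diameter x 85 high; centre

How it is judged (in metres and radians):
On the way:
1. the lid is brought down onto its seal (value of joint lid below 0.085 rad), for 0.1 s.
At the end, for the whole second after the job is handed in: the bolt is within 2.5 mm of its stop, through the keeper, and the lid stays held down against its seal (below 0.068 rad) with nothing pressing on it (value of joint bolt above 0.0315 m and value of joint lid below 0.068 rad); the robot touches nothing.
It fails at once if a bystander is moved by more than 30 mm (distance of any of tub_mid, sanitiser_mid, slidebox_mid, mailer_mid, specimen_cup_mid, marker_mid, reagent_jar_mid from where it was at the start of the episode above 0.03 m).
It fails at once if the bolt is forced: pressed, pushed or squeezed with over 45 N (contact force between the fingers and bolt above 45 N).
It also fails if it takes over 48 s, if anything falls off the work surface, if the arm or the gripper's body presses on something with over 40 N, if the wrist force passes 120 N, or if a joint passes its speed limit or range.

## Working session

There is one attempt and no reset: what is moved stays moved. The work goes in short steps, Python scripts to look and compute and a tool call to move; the robot and the scene stay as the last step left them, time stands still between calls to the robot, and variables do not carry over. Pictures are saved under pics/ and viewed, and the job is handed in when it is done.

Besides the shell and the picture viewer there is one more tool, called after "Call:" by a JSON object that holds its "fn" and its "kwargs". jog_arm: Moves the arm, as the interface text tells. Its arguments: {"type":"object","properties":{"steps":{"type":"array","items":{"type":"object","properties":{"fingers":{"type":"number"},"delta_pos":{"type":"array","items":{"type":"number"}},"turn":{"type":"number"}}}}},"required":["steps"]}

```bash
ls; mkdir -p pics
python3 - <<'E'
from rig import *
import cv2,json
s=read_state();print({k:s[k] for k in('time_s','position','force','opening')});print(s['tcp_rot'])
for c in('side','top'):
    im=capture(c);cv2.imwrite(f'pics/{c}0.png',im[:,:,::-1]);i=camera_info(c);print(c,i)
for t in ['keeper_foot','lid_push','bolt_tail','seal_mid','chest','tub_mid','sanitiser_mid']:
    for c in('side','top'):
        r=tip_of(t,c);print(t,c,[(round(x['confidence'],2),[round(float(v),4) for v in x['position']]) for x in r[:2]])
E
```

```text
pics
{'time_s': 0.0, 'position': array([ 0.2052619 , -0.58959137,  0.23856709]), 'force': array([-0.60381769,  0.37892495,  0.73468064]), 'opening': 0.9994755875292118}
[[ 3.28583421e-01 -3.26363442e-04  9.44474896e-01]
 [-9.44472501e-01  2.16486582e-03  3.28583336e-01]
 [-2.15189900e-03 -9.99997603e-01  4.03097720e-04]]
side {'fov_y': 48.29926686790678, 'cx': 323.9312698186166, 'cy': 249.4110956128803, 'view': array([[-0.73087772, -0.68249503,  0.00427604,  0.43879071],
       [-0.35864084,  0.37871966, -0.85319879,  0.26437774],
       [ 0.58068451, -0.62511755, -0.52156835,  0.87986941],
       [ 0.        ,  0.        ,  0.        ,  1.        ]])}
top {'fov_y': 53.693152819366226, 'cx': 316.78091623316647, 'cy': 237.6644095115358, 'view': array([[-1.90997320e-02, -9.99817572e-01, -1.53532392e-04,
         6.65428960e-02],
       [-9.81633092e-01,  1.87815037e-02, -1.89851857e-01,
         5.87217798e-01],
       [ 1.89820106e-01, -3.47540711e-03, -9.81812736e-01,
         9.31051243e-01],
       [ 0.00000000e+00,  0.00000000e+00,  0.00000000e+00,
         1.00000000e+00]])}
keeper_foot side [(0.77, [0.4711, -0.0371, 0.1225])]
keeper_foot top [(0.93, [0.4653, -0.0373, 0.1248])]
lid_push side [(0.59, [0.6339, 0.3037, 0.0338])]
lid_push top [(0.92, [0.5208, 0.2118, 0.1962])]
bolt_tail side [(0.83, [0.5082, 0.1069, 0.2081]), (0.47, [0.6334, 0.3051, 0.0355])]
bolt_tail top [(0.77, [0.503, 0.1067, 0.211])]
seal_mid side [(0.79, [0.466, 0.1181, 0.1267])]
seal_mid top [(0.57, [0.4654, 0.1199, 0.1221]), (0.35, [0.6387, 0.3009, 0.0391])]
chest side [(0.68, [0.5763, 0.0484, -0.0013]), (0.29, [0.5832, -0.13, 0.1493])]
chest top []
tub_mid side [(0.78, [0.5835, -0.1304, 0.1504])]
tub_mid top [(0.69, [0.58, -0.1304, 0.1501])]
sanitiser_mid side [(0.94, [0.4785, 0.4387, 0.0797])]
sanitiser_mid top [(0.82, [0.4752, 0.4394, 0.0804]), (0.35, [0.5507, -0.2613, 0.0453])]
```

View pics/side0.png

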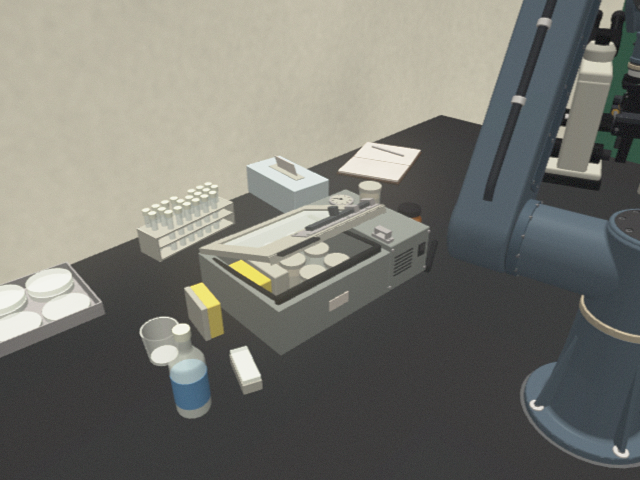

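View pics/top0.png

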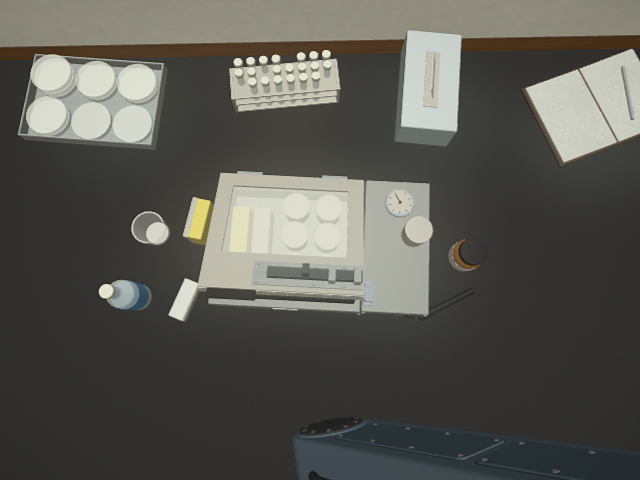

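```bash
cat > h.py <<'E'
from rig import *
import numpy as np,cv2
def ray(c,u,v):
    i=camera_info(c);f=240/np.tan(np.radians(i['fov_y']/2));V=i['view'];R=V[:3,:3];t=V[:3,3]
    d=R.T@np.array([(u-i['cx'])/f,(v-i['cy'])/f,1]);return -R.T@t,d
def atz(c,u,v,z):
    o,d=ray(c,u,v);return o+d*(z-o[2])/d[2]
def proj(c,p):
    i=camera_info(c);f=240/np.tan(np.radians(i['fov_y']/2));V=i['view'];q=V[:3,:3]@np.array(p)+V[:3,3]
    return q[0]/q[2]*f+i['cx'],q[1]/q[2]*f+i['cy']
def tri(u1,v1,u2,v2):
    o1,d1=ray('side',u1,v1);o2,d2=ray('top',u2,v2)
    A=np.stack([d1,-d2],1);s=np.linalg.lstsq(A,o2-o1,rcond=None)[0]
    a=o1+s[0]*d1;b=o2+s[1]*d2;return (a+b)/2,np.linalg.norm(a-b)
E
python3 - <<'E'
from h import *
t=cv2.imread('pics/top0.png');s=cv2.imread('pics/side0.png')
a=cv2.resize(t[165:325,190:440],None,fx=3.2,fy=3.2,interpolation=cv2.INTER_CUBIC);cv2.imwrite('pics/tz.png',a)
b=cv2.resize(s[180:350,200:440],None,fx=3.3,fy=3.3,interpolation=cv2.INTER_CUBIC);cv2.imwrite('pics/sz.png',b)
for p in [(429,184),(428,314),(365,180)]: print(p,atz('top',*p,.122))
E
```

```text
(429, 184) [ 0.67985507 -0.16917526  0.122     ]
(428, 314) [ 0.42534277 -0.15097969  0.122     ]
(365, 180) [ 0.69056158 -0.04251926  0.122     ]
```

View pics/tz.png

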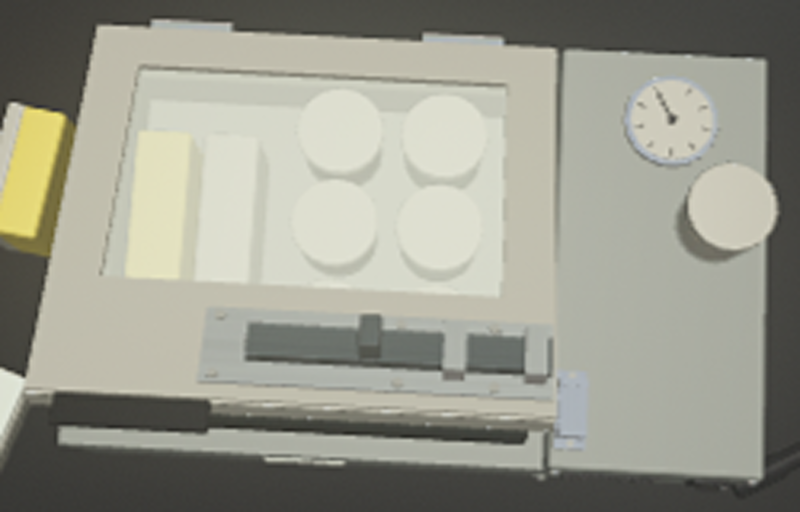

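View pics/sz.png

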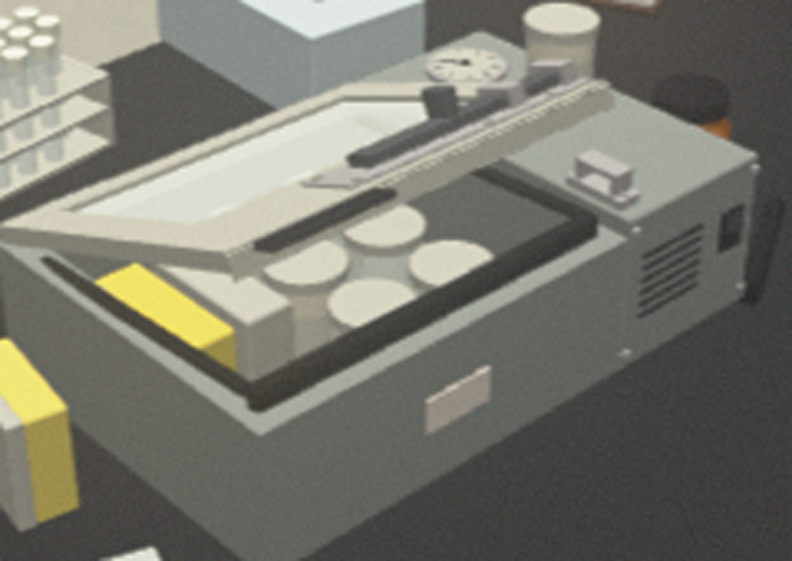

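Call:
{"fn": "jog_arm", "kwargs": {"steps": [{"fingers": 0, "delta_pos": [20, 35, 50], "turn": -7}, {"fingers": 0, "delta_pos": [300, 697, 50], "turn": -23.3}, {"fingers": 0, "delta_pos": [300, 697, 50], "turn": -23.3}, {"fingers": 0, "delta_pos": [300, 697, 50], "turn": -23.3}, {"fingers": 0, "delta_pos": [300, 697, 50], "turn": -23.3}, {"fingers": 0, "delta_pos": [300, 697, 50], "turn": -23.3}, {"fingers": 0, "delta_pos": [300, 697, 50], "turn": -23.3}, {"fingers": 0, "delta_pos": [300, 697, 50], "turn": -23.3}, {"fingers": 0, "delta_pos": [300, 697, 50], "turn": -23.3}, {"fingers": 0, "delta_pos": [300, 697, 50], "turn": -23.3}, {"fingers": 0, "delta_pos": [300, 697, 50], "turn": -23.3}, {"fingers": 0, "delta_pos": [300, 697, 50], "turn": -23.3}, {"fingers": 0, "delta_pos": [300, 697, 50], "turn": -23.3}, {"fingers": 0, "delta_pos": [300, 697, 50], "turn": -23.3}, {"fingers": 0, "delta_pos": [300, 697, 50], "turn": -23.3}, {"fingers": 0, "delta_pos": [300, 697, 50], "turn": -23.3}, {"fingers": 0, "delta_pos": [300, 697, 50], "turn": -23.3}, {"fingers": 0, "delta_pos": [300, 697, 50], "turn": -23.3}, {"fingers": 0, "delta_pos": [300, 697, 50], "turn": -23.3}, {"fingers": 0, "delta_pos": [300, 697, 50], "turn": -23.3}]}}

```text
time_s: 2.47
position: [0.5073, 0.111, 0.2899]
tcp_rot: [[-0.066, 0.003, 0.998], [-0.998, 0.002, -0.066], [-0.002, -1.0, 0.003]]
force: [-0.4, -0.7, -0.5]
opening: 0.005
```

Call:
{"fn": "jog_arm", "kwargs": {"steps": [{"fingers": 0, "delta_pos": [0, 0, 0], "turn": 0}, {"fingers": 0, "delta_pos": [0, 0, 0], "turn": 0}, {"fingers": 0, "delta_pos": [0, 0, 0], "turn": 0}]}}

```text
time_s: 2.72
position: [0.5048, 0.1057, 0.2895]
tcp_rot: [[-0.073, -0.001, 0.997], [-0.997, -0.0, -0.073], [0.0, -1.0, -0.001]]
force: [-0.8, -0.7, 0.1]
opening: 0.005
```

Run:
```python
from h import *
s=read_state();print({k:s[k] for k in('time_s','position','force','opening')});print(s['tcp_rot'].round(3).tolist())
for c,b in(('side',(180,350,200,440)),('top',(165,325,190,440))):
    im=capture(c)[:,:,::-1];cv2.imwrite(f'pics/{c}1.png',cv2.resize(im[b[0]:b[1],b[2]:b[3]],None,fx=3.2,fy=3.2,interpolation=cv2.INTER_CUBIC))
```

```text
{'time_s': 2.7167, 'position': array([0.50482639, 0.10568372, 0.28946339]), 'force': array([-0.84915194, -0.71601959,  0.08811804]), 'opening': 0.0049010056910188705}
[[-0.073, -0.001, 0.997], [-0.997, -0.0, -0.073], [0.0, -1.0, -0.001]]
```

View pics/side1.png

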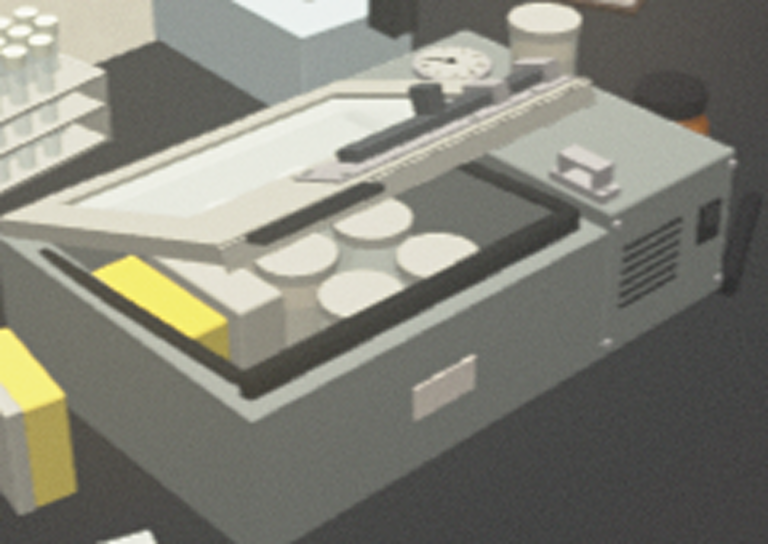

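View pics/top1.png

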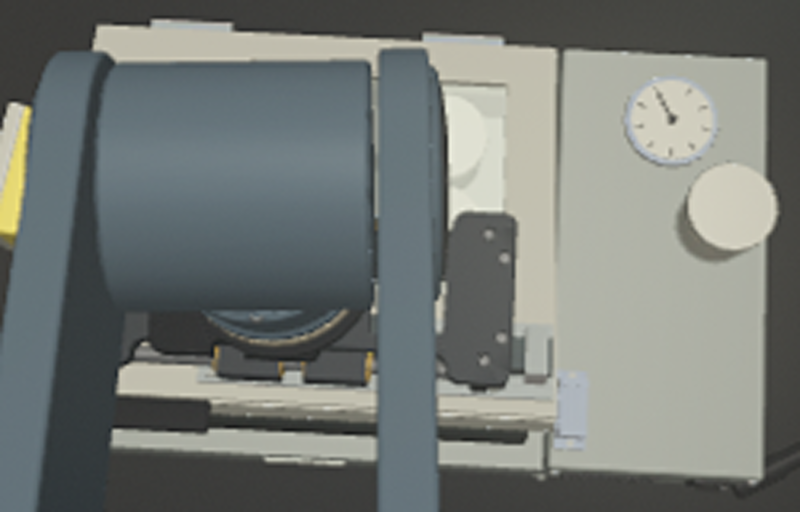

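Run:
```python
from h import *
print(proj('side',(.5055,.1068,.272)),proj('side',(.5055,.1068,.2095)))
im=capture('side')[:,:,::-1];cv2.imwrite('pics/side2.png',cv2.resize(im[20:260,220:480],None,fx=2.5,fy=2.5,interpolation=cv2.INTER_CUBIC))
```

```text
(np.float64(322.6022626259185), np.float64(189.1914683260649)) (np.float64(322.5022675333262), np.float64(219.77870486402793))
```

View pics/side2.png

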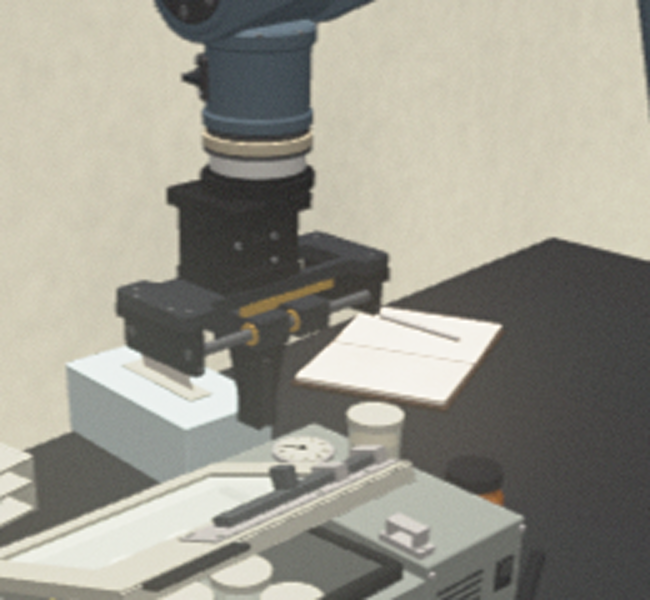

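Call:
{"fn": "jog_arm", "kwargs": {"steps": [{"fingers": 0, "delta_pos": [0, 0, -20], "turn": 0}, {"fingers": 0, "delta_pos": [0, 0, -40], "turn": 0}, {"fingers": 0, "delta_pos": [0, 0, -50], "turn": 0}, {"fingers": 0, "delta_pos": [0, 0, -54], "turn": 0}, {"fingers": 0, "delta_pos": [-1, 0, -58], "turn": 0}, {"fingers": 0, "delta_pos": [-2, 0, -62], "turn": 0}, {"fingers": 0, "delta_pos": [-3, 0, -66], "turn": 0}, {"fingers": 0, "delta_pos": [-4, 0, -70], "turn": 0}, {"fingers": 0, "delta_pos": [-6, 0, -74], "turn": 0}]}}

```text
time_s: 3.62
position: [0.4999, 0.1068, 0.2158]
tcp_rot: [[-0.072, 0.002, 0.997], [-0.997, 0.0, -0.072], [-0.0, -1.0, 0.002]]
force: [0.8, -0.1, 0.7]
opening: 0.004
```

```bash
cat > look.py <<'E'
from h import *
import sys
n=sys.argv[1]
im=capture('side')[:,:,::-1];cv2.imwrite(f'pics/{n}.png',cv2.resize(im[130:270,250:450],None,fx=4,fy=4,interpolation=cv2.INTER_CUBIC))
s=read_state();print(s['time_s'],s['position'].round(4),s['force'].round(2))
for t in('bolt_tail',):
    print(t,[(round(x['confidence'],2),[round(float(v),4) for v in x['position']]) for x in tip_of(t,'side')[:2]])
E
python3 look.py s3
```

```text
3.6667 [0.4987 0.1068 0.2149] [-0.07  0.37 -1.48]
bolt_tail [(0.91, [0.4976, 0.1047, 0.1945])]
```

View pics/s3.png

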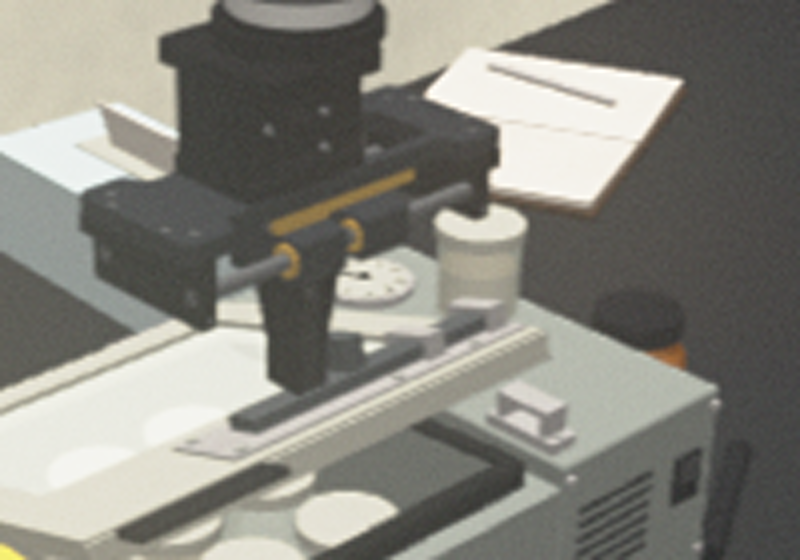

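Call:
{"fn": "jog_arm", "kwargs": {"steps": [{"fingers": 0, "delta_pos": [-3, 0, -5], "turn": 0}, {"fingers": 0, "delta_pos": [-6, 0, -10], "turn": 0}, {"fingers": 0, "delta_pos": [-8, 0, -15], "turn": 0}, {"fingers": 0, "delta_pos": [-10, 0, -20], "turn": 0}, {"fingers": 0, "delta_pos": [-12, 0, -25], "turn": 0}, {"fingers": 0, "delta_pos": [-14, 0, -30], "turn": 0}, {"fingers": 0, "delta_pos": [-16, 1, -35], "turn": 0}, {"fingers": 0, "delta_pos": [-17, 1, -40], "turn": 0}, {"fingers": 0, "delta_pos": [-18, 1, -44], "turn": 0}, {"fingers": 0, "delta_pos": [-19, 1, -47], "turn": 0}, {"fingers": 0, "delta_pos": [-19, 1, -47], "turn": 0}]}}

```text
time_s: 4.63
position: [0.4794, 0.1078, 0.1677]
tcp_rot: [[-0.072, -0.003, 0.997], [-0.997, 0.0, -0.072], [0.0, -1.0, -0.003]]
force: [0.2, -0.1, 0.7]
opening: 0.004
```

```bash
python3 look.py s4
```

```text
4.6833 [0.4796 0.1078 0.168 ] [-0.66  0.5   0.66]
bolt_tail [(0.96, [0.486, 0.1065, 0.1488])]
```

View pics/s4.png

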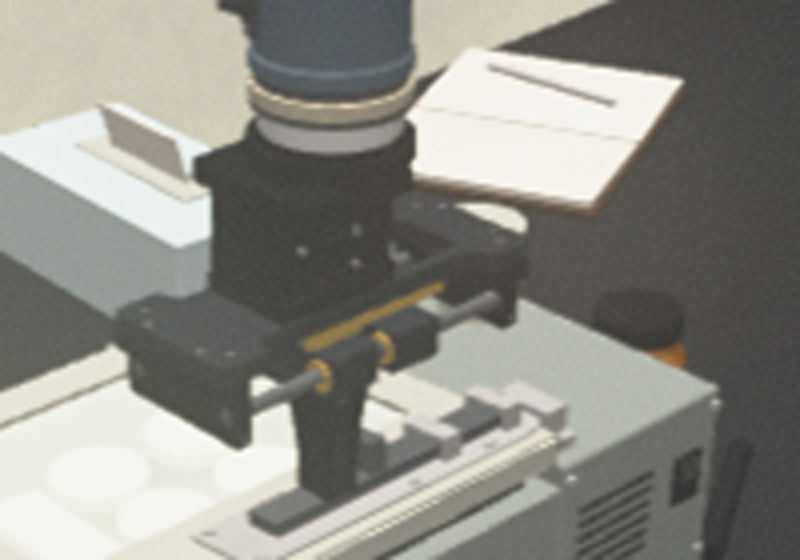

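Call:
{"fn": "jog_arm", "kwargs": {"steps": [{"fingers": 0, "delta_pos": [-0.4, -5, 0], "turn": 0}, {"fingers": 0, "delta_pos": [-0.6, -8, 0], "turn": 0}, {"fingers": 0, "delta_pos": [-0.8, -11, 0], "turn": 0}, {"fingers": 0, "delta_pos": [-1, -14, 0], "turn": 0}, {"fingers": 0, "delta_pos": [-1, -14, 0], "turn": 0}]}}

```text
time_s: 5.15
position: [0.4794, 0.0932, 0.1687]
tcp_rot: [[-0.073, 0.0, 0.997], [-0.997, 0.0, -0.073], [-0.0, -1.0, 0.0]]
force: [0.5, 0.1, 0.4]
opening: 0.007
```

```bash
python3 look.py s5
```

```text
5.2 [0.4794 0.0933 0.1686] [ 0.04 -0.29  0.44]
bolt_tail [(0.92, [0.483, 0.1062, 0.1489])]
```

View pics/s5.png

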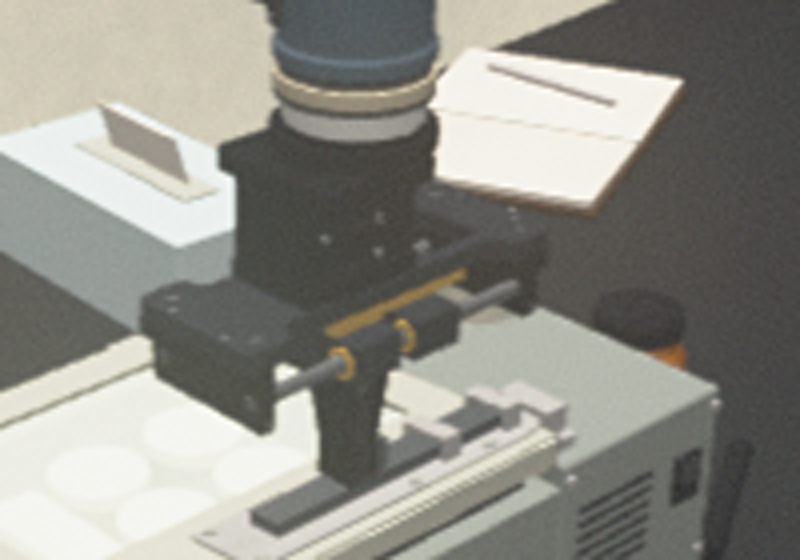

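Call:
{"fn": "jog_arm", "kwargs": {"steps": [{"fingers": 0, "delta_pos": [-0.2, -2, 0], "turn": 0}, {"fingers": 0, "delta_pos": [-0.3, -4, 0], "turn": 0}, {"fingers": 0, "delta_pos": [-0.5, -6, 0], "turn": 0}, {"fingers": 0, "delta_pos": [-0.5, -7, 0], "turn": 0}, {"fingers": 0, "delta_pos": [-0.5, -7, 0], "turn": 0}]}}

```text
time_s: 5.67
position: [0.4789, 0.0866, 0.1686]
tcp_rot: [[-0.072, 0.0, 0.997], [-0.997, 0.0, -0.072], [-0.0, -1.0, 0.0]]
force: [-0.7, 1.9, 0.5]
opening: 0.004
```

```bash
python3 look.py s6
```

```text
5.7167 [0.4789 0.0866 0.1686] [-0.49  1.23  1.07]
bolt_tail [(0.6, [0.484, 0.1002, 0.1486])]
```

View pics/s6.png

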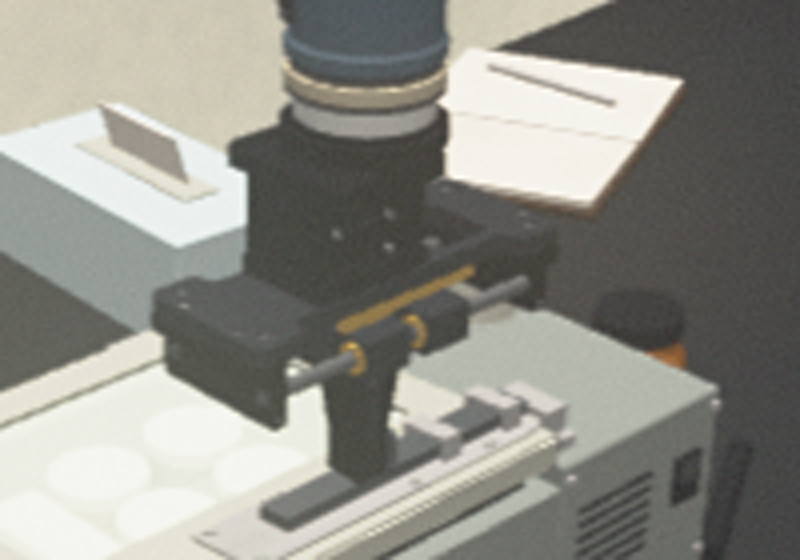

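Call:
{"fn": "jog_arm", "kwargs": {"steps": [{"fingers": 0, "delta_pos": [-0.2, -2, 0], "turn": 0}, {"fingers": 0, "delta_pos": [-0.3, -4, 0], "turn": 0}, {"fingers": 0, "delta_pos": [-0.4, -5, 0], "turn": 0}, {"fingers": 0, "delta_pos": [-0.4, -5, 0], "turn": 0}]}}

```text
time_s: 6.1
position: [0.4786, 0.0826, 0.1686]
tcp_rot: [[-0.073, 0.0, 0.997], [-0.997, 0.002, -0.073], [-0.002, -1.0, 0.0]]
force: [0.6, 4.7, 1.2]
opening: 0.007
```

Call:
{"fn": "jog_arm", "kwargs": {"steps": [{"fingers": 0, "delta_pos": [-0.1, -1, 0], "turn": 0}, {"fingers": 0, "delta_pos": [-0.1, -1, 0], "turn": 0}]}}

```text
time_s: 6.27
position: [0.4786, 0.0825, 0.1686]
tcp_rot: [[-0.074, 0.001, 0.997], [-0.997, 0.004, -0.074], [-0.004, -1.0, 0.001]]
force: [1.1, 9.4, 0.8]
opening: 0.005
```

Call:
{"fn": "jog_arm", "kwargs": {"steps": [{"fingers": 0, "delta_pos": [-0.1, -1, 0], "turn": 0}, {"fingers": 0, "delta_pos": [-0.1, -1, 0], "turn": 0}]}}

```text
time_s: 6.43
position: [0.4786, 0.0824, 0.1687]
tcp_rot: [[-0.075, 0.001, 0.997], [-0.997, 0.006, -0.075], [-0.006, -1.0, 0.001]]
force: [0.5, 12.8, 0.6]
opening: 0.009
```

Call:
{"fn": "jog_arm", "kwargs": {"steps": [{"fingers": 0, "delta_pos": [0.1, 1.5, -1], "turn": 0}, {"fingers": 0, "delta_pos": [0.1, 1.5, -2], "turn": 0}, {"fingers": 0, "delta_pos": [0.1, 1.5, -3], "turn": 0}, {"fingers": 0, "delta_pos": [0.1, 1.5, -3], "turn": 0}]}}

```text
time_s: 6.77
position: [0.4785, 0.0826, 0.1659]
tcp_rot: [[-0.073, 0.001, 0.997], [-0.997, 0.003, -0.073], [-0.003, -1.0, 0.001]]
force: [0.8, 7.8, 2.3]
opening: 0.004
```

Call:
{"fn": "jog_arm", "kwargs": {"steps": [{"fingers": 0, "delta_pos": [0, 0, -0.5], "turn": 0}, {"fingers": 0, "delta_pos": [0, 0, -1], "turn": 0}, {"fingers": 0, "delta_pos": [0, 0, -1], "turn": 0}]}}

```text
time_s: 7.02
position: [0.4784, 0.0826, 0.1651]
tcp_rot: [[-0.073, 0.001, 0.997], [-0.997, 0.003, -0.073], [-0.003, -1.0, 0.0]]
force: [-0.4, 7.9, 4.6]
opening: 0.004
```

Call:
{"fn": "jog_arm", "kwargs": {"steps": [{"fingers": 0, "delta_pos": [0, 0, -0.5], "turn": 0}, {"fingers": 0, "delta_pos": [0, 0, -1], "turn": 0}, {"fingers": 0, "delta_pos": [0, 0, -1], "turn": 0}]}}

```text
time_s: 7.27
position: [0.4783, 0.0826, 0.1644]
tcp_rot: [[-0.073, 0.001, 0.997], [-0.997, 0.003, -0.073], [-0.003, -1.0, 0.0]]
force: [-0.7, 7.9, 7.3]
opening: 0.006
```

Call:
{"fn": "jog_arm", "kwargs": {"steps": [{"fingers": 0, "delta_pos": [0, 0.3, -0.5], "turn": 0}, {"fingers": 0, "delta_pos": [0, 0.3, -1], "turn": 0}, {"fingers": 0, "delta_pos": [0, 0.3, -1], "turn": 0}]}}

```text
time_s: 7.52
position: [0.4782, 0.0827, 0.1635]
tcp_rot: [[-0.073, 0.0, 0.997], [-0.997, 0.002, -0.073], [-0.002, -1.0, 0.0]]
force: [-2.0, 6.3, 9.3]
opening: 0.006
```

Call:
{"fn": "jog_arm", "kwargs": {"steps": [{"fingers": 0, "delta_pos": [0, 0, -0.5], "turn": 0}, {"fingers": 0, "delta_pos": [0, 0, -1], "turn": 0}, {"fingers": 0, "delta_pos": [0, 0, -1], "turn": 0}]}}

```text
time_s: 7.77
position: [0.4781, 0.0827, 0.1625]
tcp_rot: [[-0.073, -0.0, 0.997], [-0.997, 0.002, -0.073], [-0.002, -1.0, -0.0]]
force: [-0.8, 7.4, 9.2]
opening: 0.009
```

Call:
{"fn": "jog_arm", "kwargs": {"steps": [{"fingers": 0, "delta_pos": [0, 0, -0.5], "turn": 0}, {"fingers": 0, "delta_pos": [0, 0, -1], "turn": 0}, {"fingers": 0, "delta_pos": [0, 0, -1], "turn": 0}]}}

```text
time_s: 8.02
position: [0.4779, 0.0827, 0.1615]
tcp_rot: [[-0.073, -0.0, 0.997], [-0.997, 0.002, -0.073], [-0.002, -1.0, -0.0]]
force: [-3.0, 6.7, 9.8]
opening: 0.005
```

Call:
{"fn": "jog_arm", "kwargs": {"steps": [{"fingers": 0, "delta_pos": [-0.2, 0, -0.5], "turn": 0}, {"fingers": 0, "delta_pos": [-0.3, 0, -1], "turn": 0}, {"fingers": 0, "delta_pos": [-0.3, 0, -1], "turn": 0}]}}

```text
time_s: 8.27
position: [0.4778, 0.0827, 0.1605]
tcp_rot: [[-0.073, 0.0, 0.997], [-0.997, 0.002, -0.073], [-0.002, -1.0, -0.0]]
force: [-1.7, 6.8, 9.4]
opening: 0.005
```

Call:
{"fn": "jog_arm", "kwargs": {"steps": [{"fingers": 0, "delta_pos": [-0.2, 0, -0.5], "turn": 0}, {"fingers": 0, "delta_pos": [-0.3, 0, -1], "turn": 0}, {"fingers": 0, "delta_pos": [-0.3, 0, -1], "turn": 0}]}}

```text
time_s: 8.52
position: [0.4776, 0.0827, 0.1595]
tcp_rot: [[-0.073, 0.0, 0.997], [-0.997, 0.002, -0.073], [-0.002, -1.0, 0.0]]
force: [-1.9, 6.9, 8.1]
opening: 0.005
```

Call:
{"fn": "jog_arm", "kwargs": {"steps": [{"fingers": 0, "delta_pos": [-0.2, 0, -0.5], "turn": 0}, {"fingers": 0, "delta_pos": [-0.3, 0, -1], "turn": 0}, {"fingers": 0, "delta_pos": [-0.3, 0, -1], "turn": 0}]}}

```text
time_s: 8.77
position: [0.4774, 0.0827, 0.1585]
tcp_rot: [[-0.073, 0.001, 0.997], [-0.997, 0.002, -0.073], [-0.002, -1.0, 0.001]]
force: [-1.8, 6.9, 9.1]
opening: 0.007
```

Call:
{"fn": "jog_arm", "kwargs": {"steps": [{"fingers": 0, "delta_pos": [-0.2, 0, -0.5], "turn": 0}, {"fingers": 0, "delta_pos": [-0.3, 0, -1], "turn": 0}, {"fingers": 0, "delta_pos": [-0.3, 0, -1], "turn": 0}]}}

```text
time_s: 9.02
position: [0.4773, 0.0823, 0.1575]
tcp_rot: [[-0.072, 0.001, 0.997], [-0.997, 0.001, -0.072], [-0.001, -1.0, 0.001]]
force: [-1.2, 2.0, 7.2]
opening: 0.01
```

Call:
{"fn": "jog_arm", "kwargs": {"steps": [{"fingers": 0, "delta_pos": [-0.2, 0, -0.5], "turn": 0}, {"fingers": 0, "delta_pos": [-0.3, 0, -1], "turn": 0}, {"fingers": 0, "delta_pos": [-0.3, 0, -1], "turn": 0}]}}

```text
time_s: 9.27
position: [0.477, 0.0815, 0.1564]
tcp_rot: [[-0.072, 0.001, 0.997], [-0.997, -0.0, -0.072], [-0.0, -1.0, 0.001]]
force: [-1.5, 2.4, 7.1]
opening: 0.003
```

```bash
python3 look.py s7
```

```text
9.3167 [0.477  0.0815 0.1563] [-1.32  2.95  6.42]
bolt_tail [(0.68, [0.5791, -0.1309, 0.1499]), (0.65, [0.4806, 0.0963, 0.1384])]
```

View pics/s7.png

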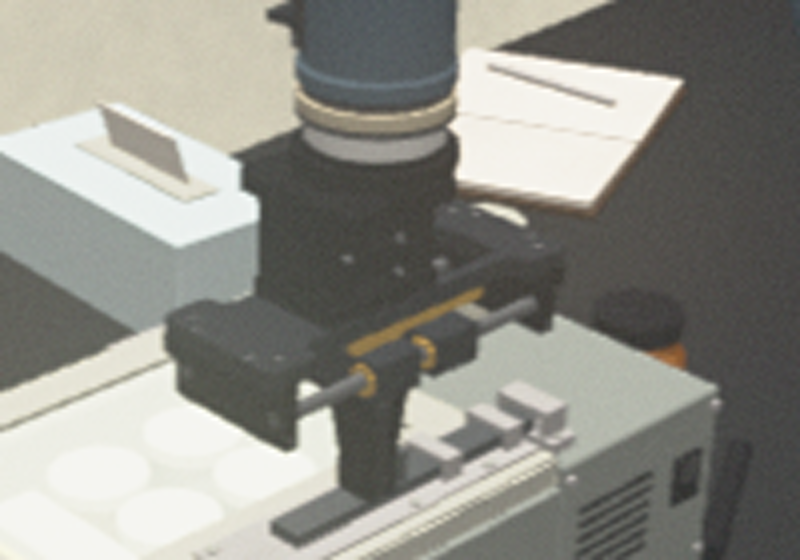

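Call:
{"fn": "jog_arm", "kwargs": {"steps": [{"fingers": 0, "delta_pos": [-0.1, -1, 0], "turn": 0}, {"fingers": 0, "delta_pos": [-0.1, -2, 0], "turn": 0}, {"fingers": 0, "delta_pos": [-0.1, -2, 0], "turn": 0}]}}

```text
time_s: 9.62
position: [0.4769, 0.0793, 0.1563]
tcp_rot: [[-0.072, 0.001, 0.997], [-0.997, -0.0, -0.072], [0.0, -1.0, 0.001]]
force: [-1.0, 1.7, 7.5]
opening: 0.008
```

Going in freely; continue in measured steps at this height.

Call:
{"fn": "jog_arm", "kwargs": {"steps": [{"fingers": 0, "delta_pos": [-0.1, -2, 0], "turn": 0}, {"fingers": 0, "delta_pos": [-0.3, -4, 0], "turn": 0}, {"fingers": 0, "delta_pos": [-0.3, -4, 0], "turn": 0}]}}

```text
time_s: 9.87
position: [0.4766, 0.0752, 0.1563]
tcp_rot: [[-0.072, 0.0, 0.997], [-0.997, -0.0, -0.072], [0.0, -1.0, 0.0]]
force: [-1.6, 1.9, 6.9]
opening: 0.004
```

Call:
{"fn": "jog_arm", "kwargs": {"steps": [{"fingers": 0, "delta_pos": [-0.1, -2, 0], "turn": 0}, {"fingers": 0, "delta_pos": [-0.3, -4, 0], "turn": 0}, {"fingers": 0, "delta_pos": [-0.3, -4, 0], "turn": 0}]}}

```text
time_s: 10.12
position: [0.4763, 0.0711, 0.1563]
tcp_rot: [[-0.072, 0.0, 0.997], [-0.997, -0.0, -0.072], [0.0, -1.0, 0.001]]
force: [-1.2, 1.2, 7.1]
opening: 0.003
```

Call:
{"fn": "jog_arm", "kwargs": {"steps": [{"fingers": 0, "delta_pos": [-0.1, -2, 0], "turn": 0}, {"fingers": 0, "delta_pos": [-0.3, -4, 0], "turn": 0}, {"fingers": 0, "delta_pos": [-0.3, -4, 0], "turn": 0}]}}

```text
time_s: 10.37
position: [0.476, 0.0671, 0.1563]
tcp_rot: [[-0.072, 0.001, 0.997], [-0.997, -0.0, -0.072], [0.0, -1.0, 0.001]]
force: [-1.1, 0.2, 6.4]
opening: 0.005
```

Call:
{"fn": "jog_arm", "kwargs": {"steps": [{"fingers": 0, "delta_pos": [-0.1, -2, 0], "turn": 0}, {"fingers": 0, "delta_pos": [-0.3, -4, 0], "turn": 0}, {"fingers": 0, "delta_pos": [-0.3, -4, 0], "turn": 0}]}}

```text
time_s: 10.62
position: [0.4757, 0.0631, 0.1563]
tcp_rot: [[-0.072, 0.0, 0.997], [-0.997, -0.0, -0.072], [0.0, -1.0, 0.0]]
force: [-1.5, 0.7, 7.3]
opening: 0.005
```

Call:
{"fn": "jog_arm", "kwargs": {"steps": [{"fingers": 0, "delta_pos": [-0.1, -1, 0], "turn": 0}, {"fingers": 0, "delta_pos": [-0.2, -3, 0], "turn": 0}, {"fingers": 0, "delta_pos": [-0.2, -3, 0], "turn": 0}]}}

```text
time_s: 10.87
position: [0.4755, 0.0609, 0.1563]
tcp_rot: [[-0.073, 0.001, 0.997], [-0.997, 0.001, -0.073], [-0.001, -1.0, 0.001]]
force: [-0.9, 4.3, 6.9]
opening: 0.005
```

```bash
python3 look.py s8
```

```text
10.9167 [0.4755 0.0609 0.1563] [-0.94  4.16  7.16]
bolt_tail [(0.67, [0.4798, 0.075, 0.1373])]
```

View pics/s8.png

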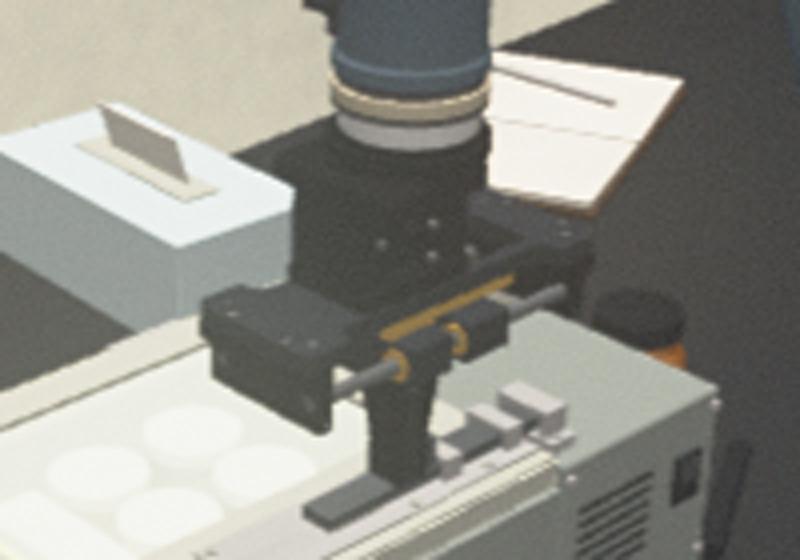

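Call:
{"fn": "jog_arm", "kwargs": {"steps": [{"fingers": 0, "delta_pos": [-0.1, -1, 0], "turn": 0}, {"fingers": 0, "delta_pos": [-0.1, -1.5, 0], "turn": 0}, {"fingers": 0, "delta_pos": [-0.1, -1.5, 0], "turn": 0}]}}

```text
time_s: 11.22
position: [0.4755, 0.0608, 0.1563]
tcp_rot: [[-0.074, 0.001, 0.997], [-0.997, 0.004, -0.074], [-0.004, -1.0, 0.001]]
force: [0.4, 9.3, 6.5]
opening: 0.002
```

Call:
{"fn": "jog_arm", "kwargs": {"steps": [{"fingers": 0, "delta_pos": [0, 1, 1], "turn": 0}, {"fingers": 0, "delta_pos": [0, 2, 3], "turn": 0}, {"fingers": 0, "delta_pos": [0, 3, 6], "turn": 0}, {"fingers": 0, "delta_pos": [0, 3, 15], "turn": 0}, {"fingers": 0, "delta_pos": [0, 3, 35], "turn": 0}, {"fingers": 0, "delta_pos": [0, 3, 70], "turn": 0}, {"fingers": 0, "delta_pos": [0, 3, 100], "turn": 0}, {"fingers": 0, "delta_pos": [-30, -50, 130], "turn": 0}, {"fingers": 0, "delta_pos": [-30, -90, 130], "turn": 0}, {"fingers": 0, "delta_pos": [-30, -130, 130], "turn": 0}, {"fingers": 0, "delta_pos": [-30, -170, 130], "turn": 0}, {"fingers": 0, "delta_pos": [-30, -210, 130], "turn": 0}, {"fingers": 0, "delta_pos": [-30, -250, 130], "turn": 0}, {"fingers": 0, "delta_pos": [-30, -290, 130], "turn": 0}, {"fingers": 0, "delta_pos": [-30, -290, 130], "turn": 0}, {"fingers": 0, "delta_pos": [-30, -290, 130], "turn": 0}]}}

```text
time_s: 12.55
position: [0.4452, -0.2351, 0.286]
tcp_rot: [[-0.077, 0.001, 0.997], [-0.997, -0.002, -0.077], [0.002, -1.0, 0.001]]
force: [0.4, -0.2, -1.4]
opening: 0.002
```

```bash
python3 look.py s9
python3 - <<'E'
from h import *
im=capture('top')[:,:,::-1];cv2.imwrite('pics/top9.png',cv2.resize(im[165:325,190:440],None,fx=3.2,fy=3.2,interpolation=cv2.INTER_CUBIC))
for t in['bolt_tail','keeper_foot','tub_mid']: print(t,[(round(x['confidence'],2),[round(float(v),4) for v in x['position']]) for x in tip_of(t,'top')[:2]])
E
```

```text
12.6 [ 0.4447 -0.2324  0.2857] [-0.19  0.18 -0.39]
bolt_tail [(0.57, [0.4794, 0.074, 0.1367])]
bolt_tail [(0.79, [0.4796, 0.0781, 0.1391])]
keeper_foot [(0.77, [0.4678, -0.0418, 0.1223])]
tub_mid [(0.71, [0.5816, -0.1298, 0.1508])]
```

View pics/s9.png

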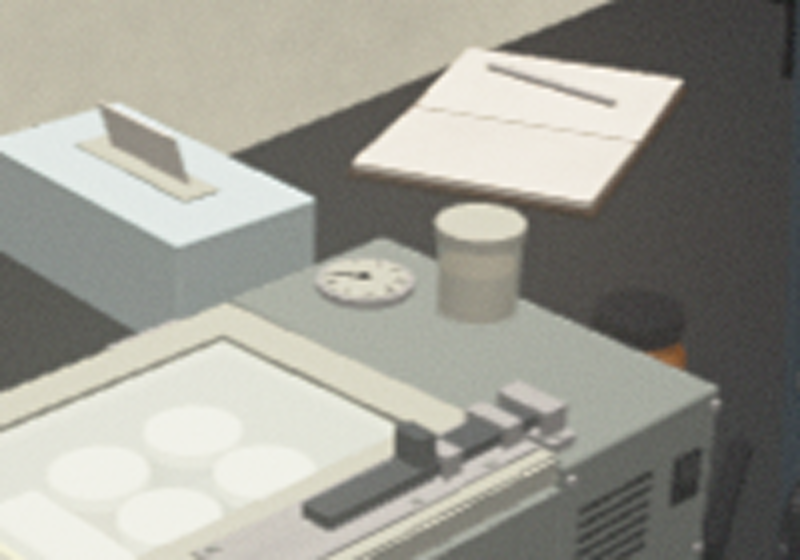

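View pics/top9.png

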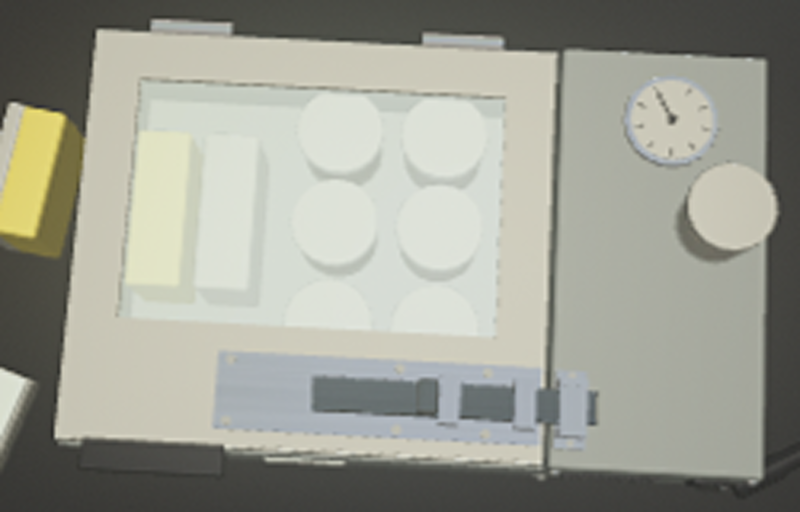

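The pictures show the bolt nose through the keeper, out past its far side at zoomed top view (592,405). The thumb piece is up against the guide, the lid is down, and the tub and dial are where they were. The arm is clear.

```bash
python3 -c "
from rig import *
print(hand_in())"
```

```text
the job is handed in; nothing more can be done
None
```

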